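Seat the rocking tile in the cubby

ROBOT

A 6-joint arm with a two-finger parallel gripper is mounted at the origin on the work surface. World frame = base frame: x ahead of the robot, y to its left, z up, the work surface at z = 0. Lengths are in m, angles in degrees, forces in N, time in s.
With the tool pointing down it reaches from about 0.3 to 0.775 m from the base axis. Payload 14.6 kg.
Tool frame: the origin (TCP) lies midway between the tips of the shut fingers; the grasp point (between the pads) lies robot.grasp_offset behind it (robot.grasp_offset is the distance from the TCP to the grasp point, in m); z points along the fingers, y is the direction in which the jaws open and shut (so a half turn about z gives the same grasp; the last joint's range is limited). The gripper opens to 94 mm and grips with 3 to 60 N. Pads are 16 mm wide; open, the fingers measure 119 mm over their backs; the gripper's body (75 mm by 177 mm) begins 78 mm behind the grasp point.
Start: joints at [64.309, 17.183, 87.147, -0, 75.671, -3.816], TCP at [0.205, 0.51, 0.205] pointing down, gripper open.
Joint ranges: [-173.82, 173.82], [-45.26, 126.66], [13.44, 144.39], [-59.66, 239.66], [0, 175.72], [-146.38, 146.38]. Speed limits (degrees/s): [127.2, 127.2, 147.25, 180, 180, 180].

INTERFACE

Orientations are given as [roll, pitch, yaw] about the fixed x, y, z axes, in that order (R = Rz(yaw) Ry(pitch) Rx(roll)).
In Python, from workcell import robot gives the robot as it stands. The module is installed in compiled form; this text tells all that it offers.
- The arm moves only by the shell command python3 -m jog 'ROWS' [OPENING] [FORCE]. ROWS is a JSON object of lists of equal length, an entry for each row: "offset": the shift along the tool's x, y, z in m, a list of three; "spin": the turn about the tool's z in degrees. In form: {"offset": [[tx, ty, tz], ...], "spin": [spin, ...]}. A call has 1 to 20 rows; each row is the pose to reach, as a shift and turn from the pose measured when the call began, along the tool's axes at that moment; what a row does not reach only later rows make up. A row lasts 1/8 s, in which the tool goes at most 62.5 mm and 10.7 degrees, less where a joint would pass 70% of its speed; a pose out of reach is approached as far as the arm can. A call with a gripper value outside its range is refused whole. OPENING is the opening, from 0 (shut) to 1 (fully open), set as the call begins (- or left out, the last holds). The fingers move at their own pace and stop on an object; FORCE is the grip in N (left out, the last holds). Time passes only in rows, so rows that repeat a pose let the fingers close. It gives the time, the measured TCP pose, the force and the opening at its end, in the units of the state.
- robot.state(): the state, without advancing time (a new reading comes with each control period).
- robot.grab_frame(name): name is "side" or "top"; returns a dict with "color" (384x512x3 uint8, red, green, blue), "intrinsics" (3x3 intrinsics, pixels), "eye" and "attitude" of the camera in the world. Camera axes: x right, y down, z forward; pixel columns grow to the right and rows downward; lengths in m; the calibration is good to about 2 mm. A picture is of the moment at which its call begins. There is no depth.
- robot.job_done(): hands the job in, once; it reports no verdict.
The state is a dict: "t": time; "joints": joint angles; "joint_velocities": joint speeds; "joint_efforts": joint torques, N m; "tool_pos": TCP position; "orientation": TCP orientation; "ft_force": force on the tool from outside, world axes, zero at the start; "wrist_torque": the same for the moment, N m; "width": finger opening in m.
Only numpy, scipy, OpenCV 4.12 (cv2) and the standard library are available. Lean on these libraries where they do the work, as an engineer would, in place of code of your own. Each camera call takes 0.05 s, during which the arm holds its last target. There are 200 camera calls.

TASK

One of the four square white clip-in tiles in the floor of the cubby has come off its clips. With the fingertips, press the tiles near the middle of their near or far edge until you find the one that rocks, then press that tile down in its middle until it is fully home and sits level. Do not lift any tile or disturb the things lying about, and finish with the hand clear.

Things in the scene. Friction and masses are not known exactly. Their poses are not given: they have to be found in the camera images.
- spot_1 (a point): place 1 of 4 (counted from the robot's right, -y, to its left): middle of a clip-in tile's top, at the mean height of all four; real tops lie up to 3 mm higher or lower, so height does not tell the loose one. x: to the cubby's back, y: along the row, z up. Tile: plain white glazed square, 76 x 76 mm, edges along x and y, 6 to 11 mm proud of the cubby floor
- spot_2 (a point): place 2 of 4 (counted from the robot's right, -y, to its left): middle of a clip-in tile's top, at the mean height of all four; real tops lie up to 3 mm higher or lower, so height does not tell the loose one. x: to the cubby's back, y: along the row, z up. Tile: plain white glazed square, 76 x 76 mm, edges along x and y, 6 to 11 mm proud of the cubby floor
- spot_3 (a point): place 3 of 4 (counted from the robot's right, -y, to its left): middle of a clip-in tile's top, at the mean height of all four; real tops lie up to 3 mm higher or lower, so height does not tell the loose one. x: to the cubby's back, y: along the row, z up. Tile: plain white glazed square, 76 x 76 mm, edges along x and y, 6 to 11 mm proud of the cubby floor
- spot_4 (a point): place 4 of 4 (counted from the robot's right, -y, to its left): middle of a clip-in tile's top, at the mean height of all four; real tops lie up to 3 mm higher or lower, so height does not tell the loose one. x: to the cubby's back, y: along the row, z up. Tile: plain white glazed square, 76 x 76 mm, edges along x and y, 6 to 11 mm proud of the cubby floor
- rock (a joint): tilt (rad) of the loose tile, whichever place it is in: 0 level, positive with its far (+x) edge down, negative with its near edge down. 2 N pressed 26 mm from its middle towards either of these edges tips it to about 0.13; a weak spring levels it again. It does not tip left or right. The three sound tiles are rigid and leave this value at 0
- seat (a joint): how far the loose tile has gone down into its clips (m): near 0 at the start, 0.005 fully home, negative if pulled up. About 8 N on its middle pushes it down, and it stays where it is left; at home it stands firmly on a ledge and rocks no more. Pressing near an edge only tips it
- canister: bystander: stainless tea canister with a clip-on lid, 63 mm across, 70 mm high, standing on the cubby floor; origin at the middle of its underside
- bell: bystander: white plastic bicycle bell, 50 mm across, 36 mm high, with a thumb lever reaching 53 mm from its middle along its -x, lying on the cubby floor between tiles; origin at the middle of its underside
- key: bystander: silver car key, 65 x 24 mm, 5 mm thick, lying flat on the cubby floor; origin under the middle of its bow
- comb: bystander: small wooden comb, 85 x 33 mm, 6 mm thick, lying flat on the cubby floor; origin under its middle
- tray: bystander: round rattan-look plastic tray, 200 mm across, 31 mm high, on the table to the right of the cubby; origin at the middle of its underside
- cup: bystander: white mug, 72 mm across, 85 mm high, on the table to the left of the cubby; origin at the middle of its underside

How it is judged (in metres and radians):
On the way, in this order (a step that is already met when the one before it is completed fails the run):
1. the loose tile has been found: pressed near an edge, it tips while still unseated (value of joint seat below 0.003 m and (value of joint rock above 0.06 rad or value of joint rock below -0.06 rad)), for 0.1 s.
2. the loose tile is pressed home and level (value of joint seat above 0.004 m and value of joint rock between -0.03 and 0.03 rad), for 0.2 s.
At the end, for the whole second after the job is handed in: The loose tile is home (seat above 4 mm of 5), level within 0.03 rad and at rest; canister, bell, key and comb are within 15 mm and tray and mug within 20 mm of where they were (all of step 2 and velocity of joint seat between -0.005 and 0.005 m/s and velocity of joint rock between -0.05 and 0.05 rad/s and distance of each of canister, bell, key, comb from where it was at the start of the episode below 0.015 m and distance of each of tray, cup from where it was at the start of the episode below 0.02 m); the robot touches nothing.
It fails at once if the loose tile is pulled up more than 2.5 mm (value of joint seat below -0.0025 m).
It fails at once if canister, bell, key or comb is lifted or moved more than 15 mm, or tray or mug more than 20 mm (distance of any of canister, bell, key, comb from where it was at the start of the episode above 0.015 m or distance of any of tray, cup from where it was at the start of the episode above 0.02 m).
It also fails if it takes over 54 s, if anything falls off the work surface, if the arm or the gripper's body presses on something with over 40 N, if the wrist force passes 120 N, or if a joint passes its speed limit or range.

## Working session

There is one attempt and no reset: what is moved stays moved. The work goes in short steps, Python scripts to look and compute and a shell command to move; the robot and the scene stay as the last step left them, time stands still between calls to the robot, and variables do not carry over. Pictures are saved under pics/ and viewed, about 8 in all and at most 12, crops included, and the job is handed in when it is done.

```bash
mkdir -p pics
python3 - <<'E'
from workcell import robot
import cv2
s=robot.state()
print({k:s[k] for k in("t","tool_pos","orientation","ft_force","width")}, robot.grasp_offset)
for n in("top","side"):
    f=robot.grab_frame(n); cv2.imwrite(f"pics/{n}0.png",f["color"][:,:,::-1])
    print(n,f["intrinsics"],f["eye"],f["attitude"])
E
```

```text
{'t': 0.0, 'tool_pos': array([0.20481723, 0.51015807, 0.2048765 ]), 'orientation': array([-1.79932732e+02, -2.69612482e-03,  1.58125218e+02]), 'ft_force': array([-0.52001016,  0.71164494,  0.29826277]), 'width': 0.09424548804315631} 0.0188
top [[472.6038509    0.         251.15225499]
 [  0.         472.6038509  200.30396794]
 [  0.           0.           1.        ]] [ 0.43445377 -0.02417511  1.37128574] [-173.76951967   -0.19156125  -90.36327265]
side [[380.32223342   0.         261.62516577]
 [  0.         380.32223342 189.98104979]
 [  0.           0.           1.        ]] [ 0.27514662 -0.65991545  0.90846462] [-140.09434026    0.36688305  -23.59739292]
```

View pics/top0.png

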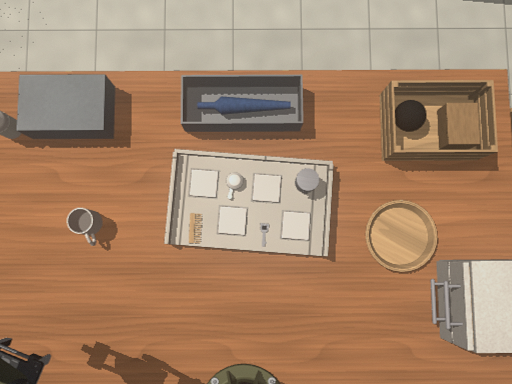

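View pics/side0.png

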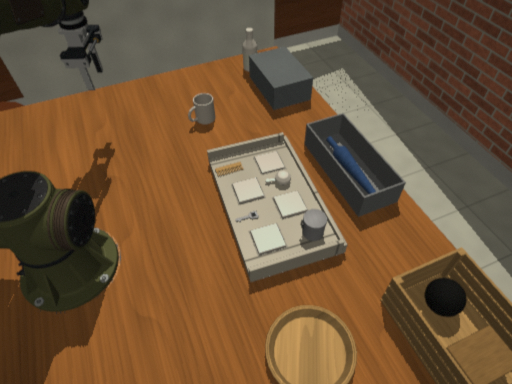

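The top view shows four tiles near (295,225), (266,188), (232,221) and (204,183). The bell is at (234,182), canister (307,181), key (264,232) and comb (196,228). I'll measure the tiles in both views next.

```bash
cat > h.py <<'E'
import numpy as np,cv2
from scipy.spatial.transform import Rotation as R
def ray(f,p):
    d=np.linalg.inv(f["intrinsics"])@np.array([p[0],p[1],1.]); return R.from_euler("xyz",f["attitude"],degrees=True).as_matrix()@d
def plane(f,p,z):
    d=ray(f,p); e=np.array(f["eye"]); return e+d*(z-e[2])/d[2]
def tri(f,p,g,q):
    a,b=ray(f,p),ray(g,q); e,h=np.array(f["eye"]),np.array(g["eye"])
    s=np.linalg.lstsq(np.c_[a,-b],h-e,rcond=None)[0]; u,v=e+a*s[0],h+b*s[1]
    return (u+v)/2,np.linalg.norm(u-v)
E
python3 - <<'E'
from workcell import robot
from h import *
F={}
seeds={"top":[(295,225),(266,188),(232,221),(204,183)],"side":[(268,238),(290,204),(248,190),(270,162)]}
C={}
for n in("top","side"):
    f=F[n]=robot.grab_frame(n); im=f["color"]
    C[n]=[]
    for s in seeds[n]:
        m=np.zeros((386,514),np.uint8)
        cv2.floodFill(im.copy(),m,s,0,(9,9,9),(9,9,9),4|cv2.FLOODFILL_FIXED_RANGE|cv2.FLOODFILL_MASK_ONLY|(255<<8))
        m=m[1:-1,1:-1]; c=max(cv2.findContours(m,0,2)[0],key=cv2.contourArea)
        M=cv2.moments(c); ctr=(M['m10']/M['m00'],M['m01']/M['m00']); C[n].append(ctr)
        pts=np.array([plane(f,p[0],.03)[:2]*1000 for p in c],np.float32)
        print(n,s,im[s[1],s[0]],np.round(ctr,1),cv2.contourArea(c),[np.round(v,1) for v in cv2.minAreaRect(pts)])
for a,b in zip(C["top"],C["side"]):
    x,e=tri(F["top"],a,F["side"],b); print(np.round(x,4),round(e,4))
for n,p in dict(bell=(234,180),lever=(231,197),can=(307,180),keybow=(264,228),keytip=(264,244),comb=(196,228),c1=(176,152),c2=(332,162),c3=(328,255),c4=(166,244)).items(): print(n,np.round(plane(F["top"],p,.03),3))
t=F["top"]["color"][145:262,160:340,::-1]; cv2.imwrite("pics/crop.png",cv2.resize(t,None,fx=4.4,fy=4.4,interpolation=cv2.INTER_CUBIC))
E
```

```text
top (295, 225) [222 214 198] [295.4 225.1] 597.0 [array([ 509.5, -154.3]), array([71.6, 73. ]), np.float64(85.2)]
top (266, 188) [223 214 200] [266.1 187.5] 581.0 [array([617.6, -72.6]), array([71.5, 72.9]), np.float64(85.2)]
top (232, 221) [223 216 202] [231.7 220.1] 600.5 [array([524.9,  26.2]), array([71.7, 73.3]), np.float64(85.3)]
top (204, 183) [223 214 200] [203.2 183. ] 573.5 [array([632.1, 107.7]), array([71.7, 73.2]), np.float64(85.2)]
side (268, 238) [205 210 188] [267.7 237.5] 532.5 [array([ 512. , -144.8]), array([70.5, 71.4]), np.float64(85.2)]
side (290, 204) [205 204 182] [289.9 202.9] 421.5 [array([620.2, -62. ]), array([70.7, 71.1]), np.float64(85.4)]
side (248, 190) [207 201 179] [247.7 189. ] 377.5 [array([527.6,  37. ]), array([69.6, 70.7]), np.float64(85.3)]
side (270, 162) [206 194 172] [269.1 161.2] 304.0 [array([634.4, 116.5]), array([69.2, 70. ]), np.float64(84.5)]
[ 0.5083 -0.1534  0.0429] 0.0004
[ 0.6153 -0.0721  0.0429] 0.001
[0.5236 0.0257 0.0431] 0.0003
[0.63   0.1064 0.0409] 0.0002
bell [0.64  0.019 0.03 ]
lever [0.591 0.028 0.03 ]
can [ 0.639 -0.19   0.03 ]
keybow [ 0.502 -0.066  0.03 ]
keytip [ 0.456 -0.065  0.03 ]
comb [0.503 0.127 0.03 ]
c1 [0.722 0.186 0.03 ]
c2 [ 0.691 -0.263  0.03 ]
c3 [ 0.424 -0.245  0.03 ]
c4 [0.458 0.212 0.03 ]
```

View pics/crop.png

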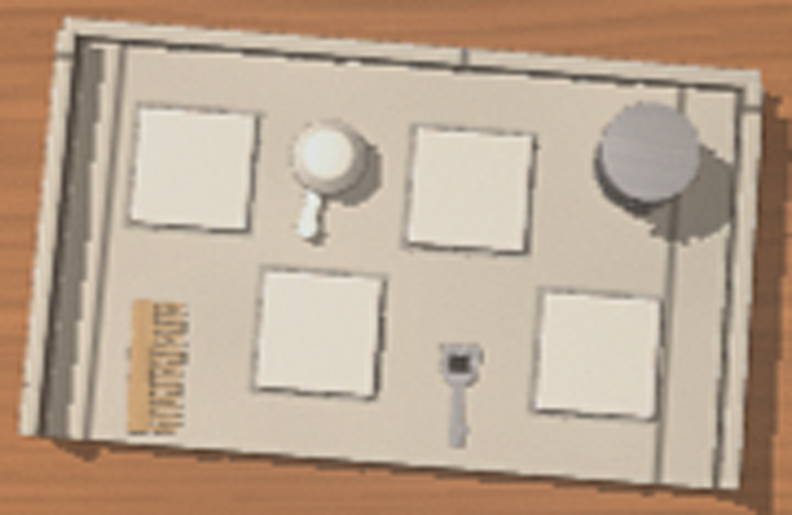

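The crop gives clear, consistent tile centres with tops at z≈0.042 and a cubby yaw of about -4.8°. Next I'll check the wall height against the gripper body and work out the press points.

Run:
```python
from workcell import robot
from h import *
f,g=robot.grab_frame("top"),robot.grab_frame("side")
for n,p,q in[("backleft",(175,151),(282,137)),("backright",(332,162),(345,244)),("frontright",(328,255),(247,270)),("frontleft",(166,244),(209,151)),("canlid",(307,180),(314,216))]:
    print(n,*[np.round(v,3) for v in tri(f,p,g,q)])
s=robot.state(); yaw=s["orientation"][2]; Rm=R.from_euler("xyz",s["orientation"],degrees=True).as_matrix()
for n,p in{"4near":(.603,.1086,.12)}.items(): print(n,np.round(Rm.T@(np.array(p)-s["tool_pos"]),4))
cv2.imwrite("pics/side_crop.png",cv2.resize(g["color"][125:290,195:355,::-1],None,fx=3.6,fy=3.6,interpolation=cv2.INTER_CUBIC))
```

```text
backleft [0.718 0.188 0.044] 0.008
backright [ 0.685 -0.259  0.051] 0.003
frontright [ 0.42  -0.237  0.073] 0.009
frontleft [0.461 0.205 0.065] 0.007
canlid [ 0.627 -0.181  0.109] 0.0
4near [-0.5191 -0.2244  0.0853]
```

View pics/side_crop.png

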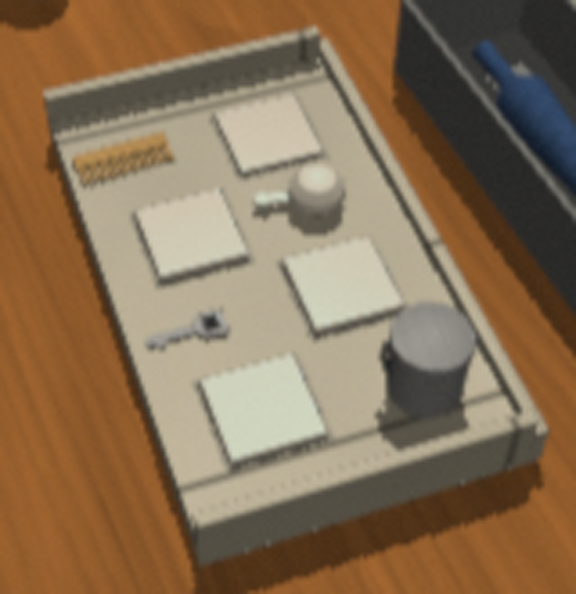

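The walls are only about 0.07 m high and the canister lid is at 0.109 m, both below the gripper body when pressing. I'll move over tile 4's near edge with the fingers shut.

```bash
python3 -m jog '{"offset":[[-0.03,-0.012,0],[-0.08,-0.034,0],[-0.13,-0.056,0],[-0.18,-0.078,0],[-0.23,-0.1,0],[-0.28,-0.121,0],[-0.33,-0.143,0],[-0.38,-0.164,0],[-0.43,-0.186,0],[-0.48,-0.208,0],[-0.51,-0.22,0.02],[-0.519,-0.2244,0.05],[-0.519,-0.2244,0.085],[-0.519,-0.2244,0.085],[-0.519,-0.2244,0.085]],"spin":[0,-2,-4,-6,-8,-10,-12,-14,-16,-17,-17,-17,-17,-17,-17]}' 0 20
```

```text
t: 2.17
tool_pos: [0.6034, 0.1089, 0.1219]
orientation: [-180.0, 0.1, 175.1]
ft_force: [-0.4, 0.7, -0.1]
width: 0.0004
```

```bash
python3 -m jog '{"offset":[[0,0,0.035],[0,0,0.06],[0,0,0.072],[0,0,0.075],[0,0,0.075]],"spin":[0,0,0,0,0]}'
python3 -m jog '{"offset":[[0,0,0.001],[0,0,0.002],[0,0,0.002]],"spin":[0,0,0]}'
python3 -m jog '{"offset":[[0,0,0.001],[0,0,0.0015],[0,0,0.0015]],"spin":[0,0,0]}'
```

```text
t: 2.8
tool_pos: [0.6041, 0.109, 0.048]
orientation: [180.0, 0.2, 175.1]
ft_force: [0.9, -0.1, -0.0]
width: 0.0005
t: 3.18
tool_pos: [0.6042, 0.109, 0.0462]
orientation: [180.0, 0.2, 175.1]
ft_force: [0.9, -0.1, 0.3]
width: 0.0005
t: 3.55
tool_pos: [0.6041, 0.109, 0.0446]
orientation: [180.0, 0.2, 175.1]
ft_force: [0.8, -0.2, -0.2]
width: 0.0003
```

```bash
for i in 1 2 3; do python3 -m jog '{"offset":[[0,0,0.001],[0,0,0.0015],[0,0,0.0015]],"spin":[0,0,0]}' | grep -E "pos|force"; done
```

```text
tool_pos: [0.6041, 0.109, 0.043]
ft_force: [0.8, -0.2, -0.9]
tool_pos: [0.6041, 0.109, 0.0414]
ft_force: [0.5, 0.7, -0.5]
tool_pos: [0.604, 0.109, 0.0399]
ft_force: [-0.0, -0.8, -0.2]
```

```bash
for i in 1 2 3; do python3 -m jog '{"offset":[[0,0,0.001],[0,0,0.001],[0,0,0.001]],"spin":[0,0,0]}' | grep -E "pos|force"; done
```

```text
tool_pos: [0.604, 0.109, 0.0389]
ft_force: [0.0, 1.1, 0.1]
tool_pos: [0.604, 0.109, 0.0379]
ft_force: [-0.5, -0.1, -0.1]
tool_pos: [0.6041, 0.109, 0.0369]
ft_force: [-0.3, -0.0, -0.2]
```

```bash
for i in 1 2 3 4; do python3 -m jog '{"offset":[[0,0,0.001],[0,0,0.001],[0,0,0.001]],"spin":[0,0,0]}' | grep -E "pos|force"; done
```

```text
tool_pos: [0.604, 0.109, 0.0359]
ft_force: [-1.0, -0.0, 1.1]
tool_pos: [0.604, 0.109, 0.035]
ft_force: [-2.1, 0.2, 3.8]
tool_pos: [0.6038, 0.1091, 0.034]
ft_force: [-3.7, -0.4, 4.6]
tool_pos: [0.6038, 0.1091, 0.0332]
ft_force: [-4.0, 0.3, 6.3]
```

Run:
```python
from workcell import robot
import cv2,numpy as np
g=robot.grab_frame("side"); s=robot.state(); print(s["tool_pos"],s["ft_force"],s["wrist_torque"],s["orientation"])
t=robot.grab_frame("top")
k=lambda im:cv2.resize(im[:,:,::-1],(390,390),interpolation=cv2.INTER_CUBIC)
cv2.imwrite("pics/p4.png",np.hstack([k(g["color"][120:210,220:310]),k(t["color"][140:230,170:260])]))
```

```text
[0.60380925 0.1090411  0.03320882] [-4.61554343  0.31915708  4.82222434] [ 0.03737388  0.76364703 -0.00171275] [1.79988137e+02 1.21099626e-01 1.75145652e+02]
```

View pics/p4.png

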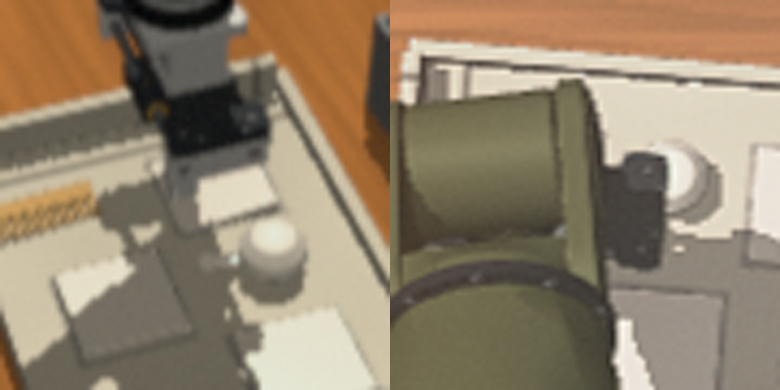

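```bash
python3 -m jog '{"offset":[[0,0,-0.03],[0,0,-0.06],[0.03,-0.03,-0.06],[0.07,-0.063,-0.06],[0.0997,-0.0898,-0.05],[0.0997,-0.0898,-0.02],[0.0997,-0.0898,-0.008],[0.0997,-0.0898,-0.007],[0.0997,-0.0898,-0.007]],"spin":[0,0,0,0,0,0,0,0,0]}'
for i in 1 2 3 4 5 6; do python3 -m jog '{"offset":[[0,0,0.001],[0,0,0.001],[0,0,0.001]],"spin":[0,0,0]}' | grep -E "pos|force"; done
```

```text
t: 8.52
tool_pos: [0.4973, 0.0282, 0.0401]
orientation: [180.0, 0.1, 175.2]
ft_force: [-0.5, -0.8, 0.6]
width: 0.0006
tool_pos: [0.4977, 0.0283, 0.0394]
ft_force: [0.2, 1.1, 2.7]
tool_pos: [0.4978, 0.0284, 0.0393]
ft_force: [-5.9, 0.5, 14.4]
tool_pos: [0.4978, 0.0284, 0.0393]
ft_force: [-7.4, 0.7, 16.7]
tool_pos: [0.4978, 0.0284, 0.0393]
ft_force: [-7.2, 0.5, 16.6]
tool_pos: [0.4978, 0.0283, 0.0393]
ft_force: [-6.1, -0.3, 17.8]
tool_pos: [0.4978, 0.0284, 0.0393]
ft_force: [-7.5, -0.0, 16.5]
```

Tile 3 is rigid: it stops at z=0.0393 with 17 N. Tile 4 gave way smoothly with 5 N, so it is the loose one. I'll confirm with a press on its far edge, further out.

```bash
python3 -m jog '{"offset":[[0,0,-0.03],[0,0,-0.06],[-0.04,0.02,-0.06],[-0.09,0.05,-0.06],[-0.13,0.075,-0.06],[-0.1549,0.0891,-0.05],[-0.1549,0.0891,-0.02],[-0.1549,0.0891,-0.002],[-0.1549,0.0891,0.0],[-0.1549,0.0891,0.0]],"spin":[0,0,0,0,0,0,0,0,0,0]}'
for i in 1 2 3 4 5 6 7; do python3 -m jog '{"offset":[[0,0,0.001],[0,0,0.001],[0,0,0.001]],"spin":[0,0,0]}' | grep -E "pos|force"; done
```

```text
t: 12.02
tool_pos: [0.6599, 0.1041, 0.041]
orientation: [180.0, 0.3, 175.2]
ft_force: [-0.4, -0.0, -0.4]
width: 0.0005
tool_pos: [0.6601, 0.104, 0.0404]
ft_force: [-0.1, -0.4, 0.3]
tool_pos: [0.66, 0.104, 0.0393]
ft_force: [-0.1, 0.2, 0.6]
tool_pos: [0.66, 0.104, 0.0383]
ft_force: [0.2, -0.3, 0.0]
tool_pos: [0.66, 0.104, 0.0373]
ft_force: [-0.2, 0.9, -0.1]
tool_pos: [0.66, 0.1041, 0.0363]
ft_force: [-0.3, -0.3, 0.1]
tool_pos: [0.6601, 0.1041, 0.0353]
ft_force: [-0.8, -0.2, 0.3]
tool_pos: [0.6602, 0.104, 0.0345]
ft_force: [0.7, -0.0, 1.7]
```

```bash
for i in 1 2 3; do python3 -m jog '{"offset":[[0,0,0.001],[0,0,0.001],[0,0,0.001]],"spin":[0,0,0]}' | grep -E "pos|force"; done
```

```text
tool_pos: [0.6604, 0.1041, 0.0336]
ft_force: [1.9, -0.6, 3.1]
tool_pos: [0.6607, 0.104, 0.033]
ft_force: [3.3, -0.4, 4.9]
tool_pos: [0.6609, 0.104, 0.0327]
ft_force: [0.7, -0.3, 8.7]
```

The far edge tips too, from about z=0.0355 to 0.0327, with the side force reversed. The tile rocks and is still unseated, so I'll press its middle.

```bash
python3 -m jog '{"offset":[[0,0,-0.01],[0,0,-0.02],[0.016,0,-0.02],[0.031,0,-0.02],[0.031,0,-0.01],[0.031,0,-0.005],[0.031,0,-0.005]],"spin":[0,0,0,0,0,0,0]}'
for i in 1 2 3 4 5 6 7; do python3 -m jog '{"offset":[[0,0,0.001],[0,0,0.001],[0,0,0.001]],"spin":[0,0,0]}' | grep -E "pos|force"; done
```

```text
t: 16.65
tool_pos: [0.63, 0.1065, 0.0366]
orientation: [180.0, 0.4, 175.2]
ft_force: [-1.0, -0.3, 0.7]
width: 0.0004
tool_pos: [0.6301, 0.1065, 0.0357]
ft_force: [0.4, -0.3, -0.2]
tool_pos: [0.6302, 0.1065, 0.035]
ft_force: [-2.0, -0.4, 5.1]
tool_pos: [0.6303, 0.1065, 0.0343]
ft_force: [-1.8, -0.8, 4.9]
tool_pos: [0.6303, 0.1065, 0.0335]
ft_force: [-1.8, -0.5, 5.7]
tool_pos: [0.6303, 0.1065, 0.0325]
ft_force: [-1.8, -1.4, 4.9]
tool_pos: [0.6302, 0.1065, 0.0317]
ft_force: [-3.1, -0.4, 6.1]
tool_pos: [0.6303, 0.1065, 0.0313]
ft_force: [-5.8, -0.9, 10.6]
```

```bash
python3 -m jog '{"offset":[[0,0,0.001],[0,0,0.002],[0,0,0.002],[0,0,0.002],[0,0,0.002]],"spin":[0,0,0,0,0]}' | grep -E "pos|force";python3 -m jog '{"offset":[[0,0,0.002],[0,0,0.003],[0,0,0.003],[0,0,0.003],[0,0,0.003]],"spin":[0,0,0,0,0]}' | grep -E "pos|force"
```

```text
tool_pos: [0.6304, 0.1065, 0.031]
ft_force: [-9.9, -2.2, 20.3]
tool_pos: [0.6305, 0.1065, 0.0307]
ft_force: [-15.9, -3.4, 31.3]
```

The tile is firm at z≈0.031 after about 5 mm of travel. I'll check that both edges are now rigid.

```bash
python3 -m jog '{"offset":[[0,0,-0.01],[0,0,-0.015],[0.015,0,-0.015],[0.027,0,-0.015],[0.027,0,-0.005],[0.027,0,-0.002],[0.027,0,0.001],[0.027,0,0.001],[0.027,0,0.001]],"spin":[0,0,0,0,0,0,0,0,0]}'
python3 -m jog '{"offset":[[0,0,0.001],[0,0,0.001],[0,0,0.001]],"spin":[0,0,0]}' | grep -E "pos|force"
python3 -m jog '{"offset":[[0,0,-0.01],[0,0,-0.015],[-0.02,0,-0.015],[-0.054,0,-0.015],[-0.054,0,-0.005],[-0.054,0,-0.002],[-0.054,0,0.0],[-0.054,0,0.001],[-0.054,0,0.001]],"spin":[0,0,0,0,0,0,0,0,0]}'
```

```text
t: 21.65
tool_pos: [0.6037, 0.1087, 0.0307]
orientation: [180.0, 0.5, 175.2]
ft_force: [-12.2, -1.7, 21.6]
width: 0.0005
tool_pos: [0.6037, 0.1087, 0.0307]
ft_force: [-12.4, -1.7, 18.9]
t: 23.15
tool_pos: [0.657, 0.1042, 0.0311]
orientation: [180.0, 0.4, 175.2]
ft_force: [-6.3, -0.4, 7.7]
width: 0.0007
```

Both edges are rigid and level, at 0.0307 and 0.0311. I'll retreat and take a last look.

```bash
python3 -m jog '{"offset":[[0,0,-0.03],[0,0,-0.07],[0,0,-0.12],[0.05,0,-0.17],[0.1,0.03,-0.19],[0.15,0.07,-0.19],[0.19,0.12,-0.19],[0.23,0.17,-0.19],[0.27,0.22,-0.19],[0.27,0.22,-0.19],[0.27,0.22,-0.19]],"spin":[0,0,0,0,0,0,0,0,0,0,0]}'
python3 - <<'E'
from workcell import robot
import cv2,numpy as np
g=robot.grab_frame("side"); t=robot.grab_frame("top")
a=cv2.imread("pics/top0.png")
cv2.imwrite("pics/end.png",np.hstack([cv2.resize(x,(390,300)) for x in(t["color"][120:270,60:440,::-1],a[120:270,60:440])]))
E
```

```text
t: 24.52
tool_pos: [0.4048, 0.3462, 0.2194]
orientation: [180.0, 0.4, 175.3]
ft_force: [1.0, -0.7, -1.2]
width: 0.0004
```

View pics/end.png

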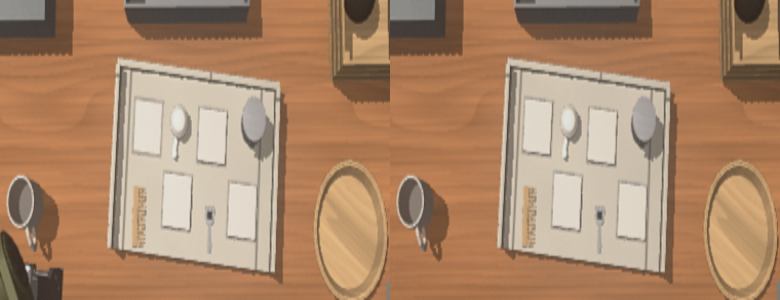

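The before and after views match, with nothing displaced and the hand clear at z=0.22.

```bash
python3 -c "
from workcell import robot
print(robot.state()['t'],robot.state()['joint_velocities']); robot.job_done()"
```

```text
24.625 [-0.60470478  0.16422316 -0.1598785   0.03697554 -0.03937316  0.10736195]
the job is handed in; nothing more can be done
```

The loose tile was at place 4 (the leftmost). It is now pressed home, and I handed the job in at about 24.6 s.

- **Finding it:** Tile 4 gave way under light presses at both its near and far edges, by about 3 mm each, with the side force reversing. Tile 3 was rigid, stopping dead at about 17 N. I did not press tiles 1 and 2.
- **Pressing it home:** Pressed in the middle, it went down about 5 mm at roughly 5 N, then stood firm at up to 31 N. Afterwards both edges were rigid and level to 0.4 mm over 53 mm, which is under 0.01 rad.
- **Surroundings:** In the last picture, everything lying about looks unmoved compared with the start, and the hand is clear at z = 0.22 m with no contact force.
- **What disagreed:** The cameras put tile 4's top at 0.041 m, but the fingers touched it at about 0.036 m. Tile 3 was also about 4 mm lower than measured. I took this for a camera height error, and the stepwise presses allowed for it. The tilt itself was not read directly: from the finger travel it was about 0.1 rad.

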